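Clamp a battery pack with the turnbuckle fixture

TASK

Lay the loose laptop battery pack flat on the middle of the clamping fixture's raised bed, lengthways between the two jaws, and let go of it. Then turn the turnbuckle by pushing its upper spokes over, away from the bed, so that both jaws draw in together, until both spring pads are pressed about half-way into their jaws by the pack; never press a pad all the way in. Leave the loose disk drive and the fan where they lie.

Things in the scene. Friction and masses are not known exactly. Their poses are not given: they have to be found in the camera images.
- fixture: Clamping fixture bolted to the table, steel base plate 200 x 290 x 12 mm. Origin on the table straight below its bed's centre; x points from the bed to the turnbuckle (away from the robot, within 0.3 rad), y along the jaws' travel, z up. A grey jaw (+y left, -y right) stands beyond each end of the bed, top 76 mm above the table, 46 mm wide, with an arm 56 mm high back to the turnbuckle.
- bed_center (a point): Centre of the bed's top face, 55 mm above the table; axes as the fixture's. The bed is a flat grey block, 64 mm (x) by 110 mm (y), without rails: the jaws centre the pack in y. The pack's centre belongs 9.5 mm above this point.
- sleeve_center (a point): Centre of the turnbuckle sleeve, 108 mm from the bed's centre along x, 47 mm above the table; axes as the fixture's, not turning. Sleeve 84 mm long along y, 22 mm thick. Four smooth spokes 90 degrees apart stand out from its middle (y = 0) in one plane: 8 mm thick, 12 mm black balls at their ends, tips 42 mm from the axis. Closed fingers can come down between two spokes and push one.
- sleeve (a joint): Turn of the sleeve, rad, 0 (jaws open) to 9; starts between 0 and 2. At 0 a spoke points straight up; at angle a it leans a towards the fixture's +x. It grows, and each jaw comes in 2.5 mm per rad, when an upper spoke is pushed towards +x (away from the bed). It takes 0.12 N m (about 4 N at a spoke) and stays where left. Pads meet a 130 mm pack near 5.2 rad, and are half-way in near 6.8.
- pad_left_face (a point): Centre of the face of the left (+y) jaw's spring pad, a black plate 36 mm wide and 14 mm high on two steel pins, 64.5 mm above the table. 78 mm from the bed's centre line at sleeve angle 0.
- pad_right_face (a point): The same for the right (-y) jaw's pad.
- pad_left (a joint): How far the left (+y) pad is pressed into its jaw, m: 0 free (10 mm of its two pins visible), 0.008 bottomed. Spring of 1.2 N/mm. About half-way is 0.004.
- pad_right (a joint): The same for the right (-y) pad.
- battery_center (a point): Centre (half-way up) of the loose battery pack: a plain matt black slab 46 x 130 x 19 mm (x, y, z), 0.2 kg, lying flat on the table. Grasp across its 46 mm side, from above. On the bed its long side (y) goes along the fixture's y, either way round; its ends then overhang the bed by 10 mm.
- disk: Loose silvery 2.5 inch disk drive, 70 x 100 x 11 mm, lying on the table; to be left alone. Origin at the centre of its underside.
- fan: Loose black cooling fan with a short wire, 65 x 96 x 11 mm, lying on the table; to be left alone. Origin at the centre of its underside.
- battery: The battery pack itself (see battery_center); origin at the centre of its underside, same axes.

How it is judged:
By the outcome, as a careful person would: the job done as asked, in the order asked, and still so for the second after the job is handed in, with the robot touching nothing.
It also fails if it takes over 69 s, if anything falls off the work surface, if the arm or the gripper's body presses on something with over 40 N, if the wrist force passes 120 N, or if a joint passes its speed limit or range.

ROBOT

A 6-joint arm with a two-finger parallel gripper is mounted at the origin on a cart in front of the work surface, level with it; the furniture and walls round the work are solid. World frame = base frame: x ahead of the robot, y to its left, z up, the work surface at z = 0. Lengths are in mm, angles in rad, forces in N, time in s.
With the tool pointing down it reaches from about 350 to 775 mm from the base axis. Payload 7.3 kg.
Tool frame: the origin (TCP) lies at the very end of the fingers, on their centre line; the grasp point (between the pads) lies 19 mm behind it; z points along the fingers, y is the line along which they close (so a half turn about z gives the same grasp; the last joint's range is limited). The gripper opens to 92 mm and grips with 3 to 60 N. Pads are 19 mm wide; open, the fingers measure 130 mm over their backs; the gripper's body (75 mm by 190 mm) begins 47 mm behind the grasp point.
Start: joints at [0.974, 0.342, 1.524, -0, 1.275, -0.146], TCP at [228.724, 472.578, 226.741] pointing down, gripper open.
Joint ranges: [-2.53, 2.53], [-0.77, 2.02], [0.04, 2.7], [-1, 4.14], [0.28, 2.66], [-3.11, 3.11]. Speed limits (rad/s): [2.57, 2.57, 3.14, 3.14, 3.14, 3.14].

INTERFACE

Orientations are given as [roll, pitch, yaw] about the fixed x, y, z axes, in that order (R = Rz(yaw) Ry(pitch) Rx(roll)).
In Python, from plant import * gives the robot as it stands.
- The arm moves only by the tool arm_command, never from a script. Its arguments are lists of equal length, an entry for each row: "gripper": the finger opening in mm, from 0 to 91.8; "dp": the shift along the tool's x, y, z in units of 25 mm (1.0 is 25 mm), a list of three; "twist": the turn about the tool's z in units of 5 degrees (1.0 is 5 degrees). A call has exactly 5 rows; each row shifts and turns the commanded pose from where the row before left it, along the tool's axes as they then stand; what a row does not reach is not made up. A row lasts 1/8 s, in which the tool goes at most 62.5 mm and 10.7 degrees, less where a joint would pass 70% of its speed; a pose out of reach is approached as far as the arm can. A call is refused whole if a number of a shift passes 1 or a number of a turn 1, either way. A call with a gripper value outside its range is refused whole. The fingers move at their own pace and stop on an object; the grip force is fixed at half the most. Time passes only in rows, so rows that do not move let the fingers close, or fill a call up. It gives the time, the measured TCP pose, the force, the opening and the grip force at its end, in the units of the state.
- get_obs(): the state, without advancing time (a new reading comes with each control period).
- capture(name): name is "scene" or "side" or "wrist"; returns the picture (400x640x3 uint8, red, green, blue); there is no depth.
- get_calibration(name): a dict with "mtx" (3x3 intrinsics, pixels), "dist_coeffs" ([k1, k2, p1, p2, k3] as OpenCV has them; the pictures are not rectified), "position" and "attitude" of the camera in the world; the wrist camera has in their place "mount" (4x4, takes a point from camera to tool coordinates, whose origin is the TCP and whose axes are the flange's). Camera axes: x right, y down, z forward; pixel columns grow to the right and rows downward; lengths in mm; the calibration is good to about 2 mm. A picture is of the moment at which its call begins: read the wrist's pose just before it. get_calibration takes no time and is no camera call.
- close_job(): hands the job in; it is judged then, once.
The state is a dict: "time": time; "joint_positions": joint angles; "dq": joint speeds; "tau": joint torques, N m; "tool_pos": TCP position; "tcp_rot": TCP orientation; "contact_force": force on the tool from outside, world axes, zero at the start; "moment": the same for the moment, N m; "grip_width": finger opening in mm; "finger_force": force on a finger pad.
Only numpy, scipy, OpenCV 4.12 (cv2) and the standard library are available. Lean on these libraries where they do the work, as an engineer would, in place of code of your own. Each camera call takes 0.05 s, during which the arm holds its last target. There are 200 camera calls.

## Working session

There is one attempt and no reset: what is moved stays moved. The work goes in short steps, Python scripts to look and compute and a tool call to move; the robot and the scene stay as the last step left them, time stands still between calls to the robot, and variables do not carry over. Pictures are saved under pics/ and viewed, at most 10 in all, crops included, and the job is handed in when it is done.

Besides the shell and the picture viewer there is one more tool, called after "Request:" in YAML: its name, and indented under it one key for each argument. arm_command: Moves the arm, as the interface text tells. Its arguments: {"type":"object","properties":{"gripper":{"type":"array"},"dp":{"type":"array"},"twist":{"type":"array"}},"required":["gripper","dp","twist"]}

```bash
mkdir -p pics; ls
python3 - <<'E'
from plant import *
import cv2,numpy as np
o=get_obs();print(o)
for n in("scene","side","wrist"):
    im=capture(n);cv2.imwrite(f"pics/{n}0.png",im[:,:,::-1])
    c=get_calibration(n);print(n,{k:np.round(np.array(v),4).tolist() for k,v in c.items()})
a=[cv2.imread(f"pics/{n}0.png") for n in("scene","side")]
E
```

```text
pics
{'time': 0.0, 'joint_positions': array([ 9.73992063e-01,  3.42735929e-01,  1.52503116e+00, -2.00922340e-05,
        1.27541175e+00, -1.46012715e-01]), 'dq': array([-6.36133343e-05,  2.31216129e-04,  7.48550446e-04,  4.09343828e-04,
        5.25849061e-04,  7.01075586e-04]), 'tau': array([ 1.36158003e-03, -4.31250930e+01, -2.44225520e+01,  7.17967772e-02,
        5.59143873e-02, -1.60348536e-04]), 'tool_pos': array([228.48445745, 472.20748727, 226.03318398]), 'tcp_rot': array([-3.14002055e+00, -2.11772914e-04,  2.69080680e+00]), 'contact_force': array([0.22036909, 0.41787208, 0.92477042]), 'moment': array([0.00050376, 0.03207302, 0.00830176]), 'finger_force': 0.0, 'grip_width': 91.79186114867983}
scene {'mtx': [[484.0973, 0.0, 316.3614], [0.0, 484.0973, 198.6369], [0.0, 0.0, 1.0]], 'dist_coeffs': [-0.0295, 0.0, 0.0, 0.0, 0.0], 'position': [-281.263, -883.6035, 696.2375], 'attitude': [-2.0674, 0.0074, -0.7692]}
side {'mtx': [[413.1896, 0.0, 313.0231], [0.0, 413.1896, 199.2116], [0.0, 0.0, 1.0]], 'dist_coeffs': [-0.097, 0.0, 0.0, 0.0, 0.0], 'position': [312.8794, -814.3413, 527.716], 'attitude': [-2.1014, 0.0047, -0.2879]}
wrist {'mtx': [[277.7138, 0.0, 321.3224], [0.0, 277.7138, 201.9242], [0.0, 0.0, 1.0]], 'dist_coeffs': [-0.0367, 0.0, 0.0, 0.0, 0.0], 'mount': [[0.0015, -0.9541, -0.2993, 81.4112], [1.0, 0.0015, 0.0003, 0.1223], [0.0002, -0.2993, 0.9541, -159.0803], [0.0, 0.0, 0.0, 1.0]]}
```

View pics/scene0.png

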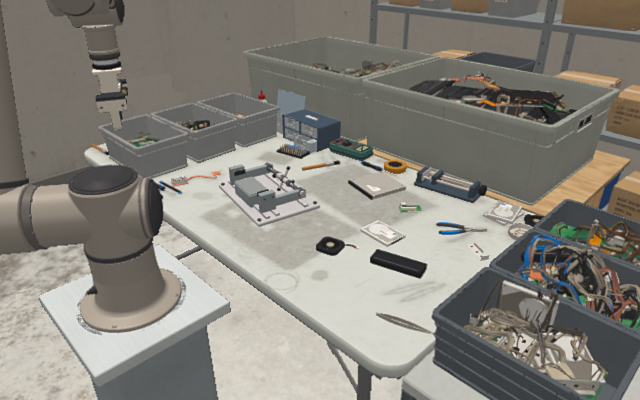

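View pics/side0.png

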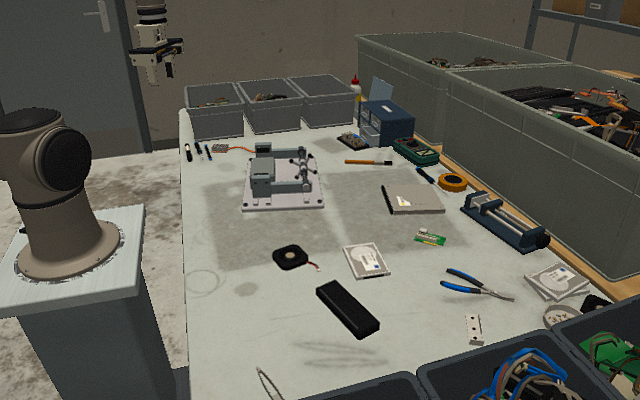

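The scene view shows the battery at about (398,263), the fan at (330,244), the disk at (383,232) and the fixture at (268,190). In the side view the battery is at (347,308) and the fixture at (284,182). I'll fit the battery outline and take an enlarged crop of the fixture.

```bash
cat > h.py <<'E'
from plant import *
import cv2,numpy as np
from scipy.spatial.transform import Rotation as Ro
from scipy.optimize import minimize, least_squares
def cam(n,obs=None):
    c=get_calibration(n);K=np.array(c["mtx"]);d=np.array(c["dist_coeffs"])
    if n=="wrist":
        T=np.eye(4);T[:3,:3]=Ro.from_euler("xyz",obs["tcp_rot"]).as_matrix();T[:3,3]=obs["tool_pos"]
        T=T@np.array(c["mount"]);R=T[:3,:3];p=T[:3,3]
    else: R=Ro.from_euler("xyz",c["attitude"]).as_matrix();p=np.array(c["position"])
    return K,d,R,p
def proj(C,P):
    K,d,R,p=C
    return cv2.projectPoints(np.atleast_2d(P).astype(float),cv2.Rodrigues(R.T)[0],-R.T@p,K,d)[0][:,0]
def onz(C,uv,z):
    K,d,R,p=C
    u=cv2.undistortPoints(np.array(uv,float).reshape(-1,1,2),K,d)[:,0]
    r=np.c_[u,np.ones(len(u))]@R.T
    return p+r*((z-p[2])/r[:,2])[:,None]
def box(x,y,a,lx,ly,z0,z1):
    c,s=np.cos(a),np.sin(a)
    return np.array([[x+c*i*lx/2-s*j*ly/2,y+s*i*lx/2+c*j*ly/2,z] for z in(z0,z1) for i in(-1,1) for j in(-1,1)])
def mask(C,P):
    m=np.zeros((400,640),np.uint8);cv2.fillConvexPoly(m,cv2.convexHull(np.round(proj(C,P)*16).astype(np.int32)),255,cv2.LINE_AA,4);return m/255.
def blob(im,seed,thr=60):
    m=(im.max(2)<thr).astype(np.uint8);n,l=cv2.connectedComponents(m);return (l==l[seed[1],seed[0]]).astype(float)
E
python3 - <<'E'
from h import *
S=[("scene",(398,263)),("side",(347,308))]
B=[];C=[]
for n,s in S:
    im=cv2.imread(f"pics/{n}0.png");b=blob(im,s,70);B.append(b);C.append(cam(n));print(n,b.sum())
    print(onz(C[-1],[s],19).round(1))
g=onz(C[1],[(347,308)],19)[0]
f=lambda v:sum(abs(mask(c,box(v[0],v[1],v[2],46,130,0,19))-b).sum() for c,b in zip(C,B))
best=None
for a in np.arange(0,np.pi,.3):
    r=minimize(f,[g[0],g[1],a],method="Nelder-Mead",options=dict(initial_simplex=[[g[0],g[1],a],[g[0]+15,g[1],a],[g[0],g[1]+15,a],[g[0],g[1],a+.3]]))
    if best is None or r.fun<best.fun:best=r
print(best.x,best.fun)
a=cv2.resize(cv2.imread("pics/scene0.png")[145:225,210:330],None,fx=6.6,fy=3.7*1,interpolation=2) if 0 else cv2.resize(cv2.imread("pics/scene0.png")[148:224,214:326],None,fx=5,fy=5,interpolation=2)
cv2.imwrite("pics/c1.png",a)
a=cv2.resize(cv2.imread("pics/side0.png")[134:216,232:332],None,fx=6,fy=6,interpolation=2)
cv2.imwrite("pics/c2.png",a)
E
```

```text
scene 745.0
[[ 499.5 -346.4   19. ]]
side 1745.0
[[ 508.6 -346.8   19. ]]
[ 5.10587408e+02 -3.33508536e+02  2.19420412e-01] 696.6901960784314
```

View pics/c2.png

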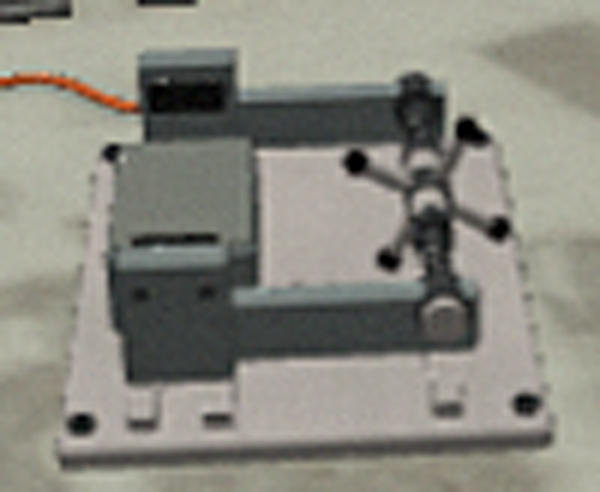

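Side crop: balls at crop (355,161), (467,130), (500,228) and (390,260); bed far corners at (125,142) and (255,142); plate front corners at (60,455) and (550,435).

Run:
```python
from h import *
C=cam("side")
px=np.array([(355,161),(467,130),(500,228),(390,260),(125,142),(255,142)])/6+[232,134]
def pts(v):
    x,y,t,a=v;c,s=np.cos(t),np.sin(t)
    L=[(108+36*np.sin(a+k*np.pi/2),0,47+36*np.cos(a+k*np.pi/2)) for k in(-1,0,1,2)]+[(-32,55,55),(32,55,55)]
    return np.array([(x+c*l[0]-s*l[1],y+s*l[0]+c*l[1],l[2]) for l in L])
g=onz(C,[(186/6+232,200/6+134)],55)[0]
for a0 in(.3,.8):
    r=least_squares(lambda v:(proj(C,pts(v))-px).ravel(),[g[0],g[1],0,a0],x_scale=[10,10,.1,.1]);print(r.x,r.cost);print((proj(C,pts(r.x))-px).round(1).tolist())
Cs=[cam("scene"),C];ims=[cv2.imread(f"pics/{n}0.png") for n in("scene","side")]
for im,(u,v) in zip(ims,[(398,263),(347,308)]):print(im[v-15:v+16:5,u-30:u+31:6].max(2))
```

```text
[ 4.62061240e+02  1.65394767e+02 -2.16566741e-01  5.09322655e-01] 1.8579909881356795
[[0.3, 0.4], [0.2, 0.1], [0.0, 0.3], [0.2, 0.3], [-1.2, -0.3], [0.4, -1.2]]
[ 4.62061240e+02  1.65394767e+02 -2.16566734e-01  5.09322662e-01] 1.8579909881360674
[[0.3, 0.4], [0.2, 0.1], [0.0, 0.3], [0.2, 0.3], [-1.2, -0.3], [0.4, -1.2]]
[[212 215 219 216 215 215 213 214 214 213 214]
 [213  58  45  41 139 220 215 214 215 215 214]
 [220  50  55  45  43  45  42 195 215 212 209]
 [217  51  29  35  64  48  47  46  46  51 215]
 [214 215 217 162  21  30  42  81  46  46 215]
 [215 216 212 215 215 222  69  27  31  34 214]
 [215 214 214 215 216 214 215 214 218 219 211]]
[[  5  44  23  23  24  16 183 181 182 181 182]
 [194   5  52  21  18  21  12 182 181 184 178]
 [185 148  13  28  26  26  22   1 179 179 183]
 [182 177  18  19  23  19  23  19  62 181 181]
 [176 180 181   7  24  26  24  22  20 176 174]
 [178 182 179 184   5  50  21  22  22  21 192]
 [178 184 182 183 168   8  44  21  19  24  17]]
```

Run:
```python
from h import *
S=[("scene",(398,263)),("side",(347,308))]
B=[];C=[]
for n,s in S:
    b=blob(cv2.imread(f"pics/{n}0.png"),s,120);B.append(b);C.append(cam(n));print(n,b.sum())
g=[508,-346]
f=lambda v:sum(abs(mask(c,box(v[0],v[1],v[2],46,130,0,19))-b).sum() for c,b in zip(C,B))
best=None
for a in np.arange(-1.5,1.6,.3):
    r=minimize(f,[g[0],g[1],a],method="Nelder-Mead",options=dict(initial_simplex=[[g[0],g[1],a],[g[0]+15,g[1],a],[g[0],g[1]+15,a],[g[0],g[1],a+.3]]))
    if best is None or r.fun<best.fun:best=r
print(best.x,best.fun,[mask(c,box(*best.x,46,130,0,19)).sum() for c in C])
```

```text
scene 861.0
side 1797.0
[ 5.11198526e+02 -3.34464248e+02  2.30480894e-01] 540.0196078431372 [np.float64(1091.3254901960784), np.float64(2101.321568627451)]
```

Run:
```python
from h import *
for n,s in [("scene",(398,263)),("side",(347,308))]:
    b=blob(cv2.imread(f"pics/{n}0.png"),s,120);C=cam(n)
    ct=max(cv2.findContours(b.astype(np.uint8),0,1)[0],key=cv2.contourArea);h=cv2.approxPolyDP(cv2.convexHull(ct),2,True)[:,0]
    print(n,h.tolist(),onz(C,h,19)[:,:2].round().tolist(),onz(C,h,0)[:,:2].round().tolist())
    f=lambda v:abs(mask(C,box(v[0],v[1],v[2],46,130,0,19))-b).sum()
    rs=[minimize(f,[508,-346,a],method="Nelder-Mead",options=dict(initial_simplex=[[508,-346,a],[523,-346,a],[508,-331,a],[508,-346,a+.3]])) for a in np.arange(-1.5,1.6,.3)]
    r=min(rs,key=lambda r:r.fun);print(r.x,r.fun)
    print(proj(C,box(*r.x,46,130,0,19)).round().tolist())
```

```text
scene [[370, 257], [378, 249], [425, 263], [426, 268], [419, 278], [372, 263]] [[471.0, -284.0], [511.0, -276.0], [545.0, -391.0], [530.0, -404.0], [487.0, -415.0], [456.0, -303.0]] [[492.0, -267.0], [533.0, -259.0], [568.0, -377.0], [553.0, -391.0], [509.0, -402.0], [477.0, -287.0]]
[ 513.46320811 -334.07992427   -2.88316679] 228.0117647058823
[[376.0, 252.0], [426.0, 268.0], [368.0, 262.0], [419.0, 278.0], [377.0, 246.0], [427.0, 262.0], [369.0, 255.0], [420.0, 272.0]]
side [[316, 288], [336, 280], [379, 322], [379, 329], [362, 339], [357, 339], [319, 298]] [[473.0, -284.0], [514.0, -275.0], [547.0, -392.0], [541.0, -405.0], [508.0, -416.0], [500.0, -414.0], [471.0, -310.0]] [[479.0, -265.0], [522.0, -254.0], [556.0, -376.0], [550.0, -390.0], [515.0, -401.0], [507.0, -399.0], [476.0, -291.0]]
[ 5.10961286e+02 -3.34421513e+02  2.28724419e-01] 307.24313725490197
[[356.0, 341.0], [315.0, 293.0], [379.0, 330.0], [337.0, 284.0], [356.0, 333.0], [315.0, 285.0], [380.0, 322.0], [337.0, 276.0]]
```

The battery is near (509,-337), yaw about 0.28. The fixture is at (462,165), yaw -0.217, with the sleeve at 0.51 (possibly +π/2). I'll turn and travel to the battery.

Request:
arm_command:
  gripper: [91.8,91.8,91.8,91.8,91.8]
  dp:
    - [0,0,0]
    - [0,0,0]
    - [0,0,0]
    - [0,0,0]
    - [0,0,0]
  twist: [1,1,1,1,1]

```text
time: 0.78
tool_pos: [228.6, 472.4, 226.4]
tcp_rot: [-3.141, 0.0, 2.252]
contact_force: [0.5, -0.1, -0.1]
grip_width: 91.8
finger_force: 0.0
```

Request:
arm_command:
  gripper: [91.8,91.8,91.8,91.8,91.8]
  dp:
    - [0,0,0]
    - [0,0,0]
    - [0,0,0]
    - [0,0,0]
    - [-0.5,0,0]
  twist: [1,1,1,1,0.5]

```text
time: 1.4
tool_pos: [232.7, 460.6, 226.3]
tcp_rot: [-3.141, 0.0, 1.861]
contact_force: [0.3, -0.1, -0.5]
grip_width: 91.5
finger_force: 0.0
```

Request:
arm_command:
  gripper: [91.8,91.8,91.8,91.8,91.8]
  dp:
    - [-1,0.05,0]
    - [-1,0.05,0]
    - [-1,0.05,0]
    - [-1,0.05,0]
    - [-1,0.05,0]
  twist: [0,0,0,0,0]

```text
time: 2.02
tool_pos: [274.8, 341.3, 226.6]
tcp_rot: [-3.141, 0.0, 1.862]
contact_force: [-0.0, 0.1, 0.8]
grip_width: 92.0
finger_force: 0.0
```

Request:
arm_command:
  gripper: [91.8,91.8,91.8,91.8,91.8]
  dp:
    - [-1,0.05,0]
    - [-1,0.05,0]
    - [-1,0.05,0]
    - [-1,0.05,0]
    - [-1,0.05,0]
  twist: [0,0,0,0,0]

```text
time: 2.65
tool_pos: [316.4, 223.4, 226.7]
tcp_rot: [-3.142, 0.0, 1.862]
contact_force: [0.1, -0.3, 0.2]
grip_width: 91.7
finger_force: 0.0
```

Request:
arm_command:
  gripper: [91.8,91.8,91.8,91.8,91.8]
  dp:
    - [-1,0.05,0]
    - [-1,0.05,0]
    - [-1,0.05,0]
    - [-1,0.05,0]
    - [-1,0.05,0]
  twist: [0,0,0,0,0]

```text
time: 3.28
tool_pos: [358.0, 105.6, 226.7]
tcp_rot: [-3.141, 0.0, 1.862]
contact_force: [0.7, 0.4, 0.0]
grip_width: 91.9
finger_force: 0.0
```

Request:
arm_command:
  gripper: [91.8,91.8,91.8,91.8,91.8]
  dp:
    - [-1,0.05,0]
    - [-1,0.05,0]
    - [-1,0.05,0]
    - [-1,0.05,0]
    - [-1,0.05,0]
  twist: [0,0,0,0,0]

```text
time: 3.9
tool_pos: [399.8, -12.2, 226.6]
tcp_rot: [-3.141, -0.0, 1.862]
contact_force: [-0.2, 0.3, -0.6]
grip_width: 91.6
finger_force: 0.0
```

Request:
arm_command:
  gripper: [91.8,91.8,91.8,91.8,91.8]
  dp:
    - [-1,0.05,0]
    - [-1,0.05,0]
    - [-1,0.05,0]
    - [-1,0.05,0]
    - [-1,0.05,0]
  twist: [0,0,0,0,0]

```text
time: 4.53
tool_pos: [441.5, -130.1, 226.6]
tcp_rot: [-3.141, -0.0, 1.862]
contact_force: [-0.7, -0.5, 0.2]
grip_width: 91.9
finger_force: 0.0
```

Request:
arm_command:
  gripper: [91.8,91.8,91.8,91.8,91.8]
  dp:
    - [-1,0.05,0]
    - [-1,0.05,0]
    - [-1,0.05,0]
    - [-1,0.05,0]
    - [-1,0.05,0]
  twist: [0,0,0,0,0]

```text
time: 5.15
tool_pos: [483.8, -248.3, 226.6]
tcp_rot: [-3.141, -0.0, 1.862]
contact_force: [-0.4, 0.8, -1.0]
grip_width: 91.7
finger_force: 0.0
```

Request:
arm_command:
  gripper: [91.8,91.8,91.8,91.8,91.8]
  dp:
    - [-1,0.05,0]
    - [-0.5,0.05,0]
    - [0,0,0]
    - [0,0,0]
    - [0,0,0]
  twist: [0,0,0,0,0]

```text
time: 5.78
tool_pos: [497.0, -281.4, 226.9]
tcp_rot: [3.141, -0.0, 1.863]
contact_force: [0.7, 0.2, -0.2]
grip_width: 91.8
finger_force: 0.0
```

Run:
```python
from h import *
o=get_obs();im=capture("wrist");print(o["time"],o["tool_pos"],o["tcp_rot"])
im=im[:,:,::-1].copy();cv2.imwrite("pics/w1raw.png",im);C=cam("wrist",o)
cv2.polylines(im,[np.round(proj(C,box(509,-337,.28,46,130,19,19)[[0,1,3,2]])).astype(np.int32)],True,(0,0,255))
cv2.imwrite("pics/w1.png",im)
```

```text
5.775 [ 496.96782462 -281.40420909  226.90027091] [ 3.14147534e+00 -1.75378573e-04  1.86256002e+00]
```

View pics/w1.png

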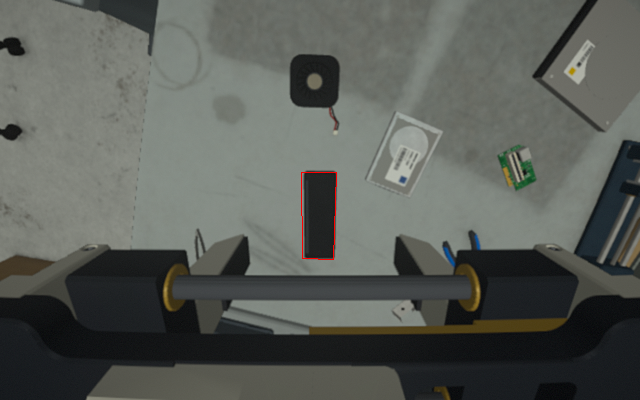

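The overlay sits on the battery (corners about (303,172) to (335,259)), and there is clear space on both sides. I'll refine the fit from this picture.

Run:
```python
from h import *
o=get_obs();C=cam("wrist",o);im=cv2.imread("pics/w1raw.png");b=blob(im,(319,215),95);print(b.sum())
f=lambda v:abs(mask(C,box(v[0],v[1],v[2],46,130,0,19))-b).sum()
r=minimize(f,[509,-337,.28],method="Nelder-Mead",options=dict(initial_simplex=[[509,-337,.28],[515,-337,.28],[509,-331,.28],[509,-337,.35]]));print(r.x,r.fun)
x,y,a=r.x;w=o["tcp_rot"][2];dy=a+np.pi/2-w;print("twist units",-np.rad2deg(dy)/5)
d=np.array([x,y])-o["tool_pos"][:2];print("tool dp (before twist)",(d@[np.cos(w),np.sin(w)])/25,(d@[np.sin(w),-np.cos(w)])/25)
```

```text
2794.0
[ 5.11957807e+02 -3.38761028e+02  2.79070668e-01] 275.0039215686275
twist units 0.14516542298624396
tool dp (before twist) -2.364794039900521 -0.08670931890160208
```

Request:
arm_command:
  gripper: [91.8,91.8,91.8,91.8,91.8]
  dp:
    - [-0.8,-0.03,0.7]
    - [-0.8,-0.03,0.8]
    - [-0.76,-0.03,0.8]
    - [0,0,1]
    - [0,0,1]
  twist: [0.15,0,0,0,0]

```text
time: 6.45
tool_pos: [511.4, -339.3, 118.6]
tcp_rot: [3.141, 0.0, 1.849]
contact_force: [-0.8, 0.2, 0.4]
grip_width: 91.7
finger_force: 0.0
```

Request:
arm_command:
  gripper: [91.8,91.8,91.8,91.8,91.8]
  dp:
    - [0,0,1]
    - [0,0,1]
    - [0,0,0.7]
    - [0,0,0.5]
    - [0,0,0]
  twist: [0,0,0,0,0]

```text
time: 7.08
tool_pos: [511.1, -339.1, 38.6]
tcp_rot: [-3.141, -0.001, 1.849]
contact_force: [1.0, -0.1, 0.5]
grip_width: 91.9
finger_force: 0.0
```

Request:
arm_command:
  gripper: [91.8,91.8,91.8,91.8,91.8]
  dp:
    - [0,0,0.5]
    - [0,0,0.4]
    - [0,0,0.3]
    - [0,0,0.18]
    - [0,0,0]
  twist: [0,0,0,0,0]

```text
time: 7.7
tool_pos: [511.2, -339.3, 4.3]
tcp_rot: [-3.141, -0.001, 1.849]
contact_force: [-0.6, -0.2, -0.0]
grip_width: 92.0
finger_force: 0.0
```

Request:
arm_command:
  gripper: [44,40,36,36,36]
  dp:
    - [0,0,0]
    - [0,0,0]
    - [0,0,0]
    - [0,0,0]
    - [0,0,0]
  twist: [0,0,0,0,0]

```text
time: 8.32
tool_pos: [511.4, -339.4, 4.7]
tcp_rot: [3.141, 0.0, 1.849]
contact_force: [0.3, 0.8, -0.3]
grip_width: 46.8
finger_force: 0.0
```

Request:
arm_command:
  gripper: [36,36,36,36,36]
  dp:
    - [0,0,0]
    - [0,0,0]
    - [0,0,-0.2]
    - [0,0,-0.5]
    - [0,0,-0.8]
  twist: [0,0,0,0,0]

```text
time: 8.95
tool_pos: [511.0, -339.1, 42.5]
tcp_rot: [-3.141, -0.001, 1.849]
contact_force: [0.5, -0.0, -3.1]
grip_width: 45.1
finger_force: 30.0
```

Request:
arm_command:
  gripper: [36,36,36,36,36]
  dp:
    - [0,0,-1]
    - [0,0,-1]
    - [0,0,-1]
    - [0,0,-1]
    - [0,0,-1]
  twist: [0.8,0.9,1,1,1]

```text
time: 9.57
tool_pos: [511.2, -339.3, 168.8]
tcp_rot: [3.141, 0.0, 1.436]
contact_force: [0.3, -0.0, -2.5]
grip_width: 44.8
finger_force: 30.0
```

Request:
arm_command:
  gripper: [36,36,36,36,36]
  dp:
    - [0,0,-1]
    - [1,-0.42,-0.4]
    - [1,-0.42,0]
    - [1,-0.42,0]
    - [1,-0.42,0]
  twist: [0.97,0,0,0,0]

```text
time: 10.2
tool_pos: [491.4, -231.8, 203.0]
tcp_rot: [3.141, 0.0, 1.354]
contact_force: [-0.3, -0.4, -2.7]
grip_width: 44.5
finger_force: 30.0
```

Request:
arm_command:
  gripper: [36,36,36,36,36]
  dp:
    - [1,-0.42,0]
    - [1,-0.42,0]
    - [1,-0.42,0]
    - [1,-0.42,0]
    - [1,-0.42,0]
  twist: [0,0,0,0,0]

```text
time: 10.82
tool_pos: [467.1, -98.5, 203.0]
tcp_rot: [3.141, 0.0, 1.354]
contact_force: [1.0, -0.4, -2.6]
grip_width: 44.8
finger_force: 30.0
```

Request:
arm_command:
  gripper: [36,36,36,36,36]
  dp:
    - [1,-0.42,0]
    - [1,-0.42,0]
    - [1,-0.42,0]
    - [1,-0.42,0]
    - [1,-0.42,0]
  twist: [0,0,0,0,0]

```text
time: 11.45
tool_pos: [442.8, 34.8, 203.1]
tcp_rot: [3.141, -0.0, 1.354]
contact_force: [0.1, -0.3, -3.2]
grip_width: 44.7
finger_force: 30.0
```

Request:
arm_command:
  gripper: [36,36,36,36,36]
  dp:
    - [0.8,-0.35,0]
    - [0.2,-0.05,0]
    - [0,0,0]
    - [0,0,0]
    - [0,0,0]
  twist: [0,0,0,0,0]

```text
time: 12.08
tool_pos: [438.9, 60.0, 202.2]
tcp_rot: [3.142, 0.0, 1.353]
contact_force: [-0.5, -0.2, -2.8]
grip_width: 44.6
finger_force: 30.0
```

Run:
```python
from h import *
o=get_obs();im=capture("wrist");print(o["time"],o["tool_pos"],o["tcp_rot"],o["grip_width"])
im=im[:,:,::-1].copy();cv2.imwrite("pics/w2raw.png",im);C=cam("wrist",o)
v=(462.06,165.39,-.2166)
for P in(box(*v,64,110,55,55)[[0,1,3,2]],):cv2.polylines(im,[np.round(proj(C,P)).astype(np.int32)],True,(0,0,255))
x,y,t=v;c,s=np.cos(t),np.sin(t)
for k in range(4):
    l=(108+36*np.sin(.509+k*np.pi/2),0,47+36*np.cos(.509+k*np.pi/2));q=proj(C,[x+c*l[0],y+s*l[0],l[2]])[0];cv2.circle(im,tuple(int(i) for i in q.round()),3,(0,255,0),1)
cv2.imwrite("pics/w2.png",im)
q=proj(C,[x,y,55])[0];print(q)
```

```text
12.075 [438.85035572  59.95624008 202.21203746] [3.14157607e+00 6.55894396e-05 1.35299223e+00] 44.636973562606876
[321.29502113  88.32978027]
```

View pics/w2.png

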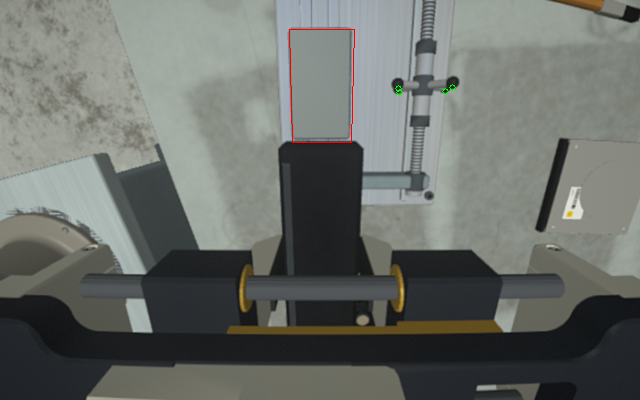

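The bed outline in the wrist view is about 4 px lower than the real one (bottom edge at row 138), and the balls at (398,84) and (452,81) sit about 5 px above the prediction. The held pack covers rows 143–300. I'll refine with a flood fill of the bed top.

Run:
```python
from h import *
o=get_obs();C=cam("wrist",o);im=cv2.imread("pics/w2raw.png")
g=cv2.bilateralFilter(im,5,20,5)
m=np.zeros((402,642),np.uint8);cv2.floodFill(g,m,(320,85),0,(9,)*3,(9,)*3,cv2.FLOODFILL_FIXED_RANGE|(255<<8)|cv2.FLOODFILL_MASK_ONLY)
b=(m[1:-1,1:-1]>0).astype(np.uint8);b=cv2.morphologyEx(b,cv2.MORPH_OPEN,np.ones((7,7)))
ct=max(cv2.findContours(b,0,1)[0],key=cv2.contourArea);print(cv2.boundingRect(ct),cv2.approxPolyDP(cv2.convexHull(ct),3,True)[:,0].tolist())
b=b.astype(float)
f=lambda v:abs(mask(C,box(v[0],v[1],v[2],64,110,55,55))-b).sum()
r=minimize(f,[462,168,-.21],method="Nelder-Mead",options=dict(initial_simplex=[[462,168,-.21],[467,168,-.21],[462,173,-.21],[462,168,-.16]]));print(r.x,r.fun,b.sum())
# balls (mean of the two upper visible): dark centroids
for (u,v) in((398,84),(452,81)):
    p=im[v-10:v+11,u-12:u+13].max(2)<60;ys,xs=np.nonzero(p);print(u-12+xs.mean(),v-10+ys.mean(),p.sum())
d=r.x[:2]-o["tool_pos"][:2];w=o["tcp_rot"][2];print((d@[np.cos(w),np.sin(w)])/25,(d@[np.sin(w),-np.cos(w)])/25,-np.rad2deg(r.x[2]+np.pi/2-w)/5)
```

```text
(290, 27, 59, 110) [[348, 28], [347, 134], [294, 136], [290, 29]]
[ 4.61649868e+02  1.66944595e+02 -1.76595381e-01] 1146.0745098039215 6186.0
397.14814814814815 84.66666666666667 108
451.0243902439024 83.2520325203252 123
4.372680040138024 -0.03267607583277476 -0.47243688411902074
```

Request:
arm_command:
  gripper: [36,36,36,36,36]
  dp:
    - [0.9,0,0]
    - [0.9,-0.02,0]
    - [0.9,-0.02,0]
    - [0.9,-0.02,0.2]
    - [0.81,-0.01,0.4]
  twist: [-0.2,0,0,0,0]

```text
time: 12.75
tool_pos: [459.8, 169.4, 187.3]
tcp_rot: [3.141, -0.0, 1.371]
contact_force: [0.5, 0.0, -2.4]
grip_width: 45.1
finger_force: 30.0
```

Request:
arm_command:
  gripper: [36,36,36,36,36]
  dp:
    - [0,0,0.9]
    - [0,0,1]
    - [0,0,0.9]
    - [0,0,0.7]
    - [0,0,0.4]
  twist: [0,0,0,0,0]

```text
time: 13.38
tool_pos: [459.1, 168.6, 88.8]
tcp_rot: [-3.14, 0.0, 1.371]
contact_force: [-0.5, -0.5, -1.8]
grip_width: 44.9
finger_force: 30.0
```

Request:
arm_command:
  gripper: [36,36,36,36,36]
  dp:
    - [0,0,0.3]
    - [0,0,0.2]
    - [0,0,0]
    - [0,0,0]
    - [0,0,0]
  twist: [0,0,0,0,0]

```text
time: 14.0
tool_pos: [459.5, 169.0, 77.6]
tcp_rot: [3.141, -0.0, 1.371]
contact_force: [-0.1, 0.1, -3.4]
grip_width: 45.1
finger_force: 30.0
```

Run:
```python
from h import *
o=get_obs();print(o["time"],o["tool_pos"],o["tcp_rot"],o["contact_force"])
a=capture("side")[134:216,232:332,::-1];b=capture("scene")[148:224,214:326,::-1]
cv2.imwrite("pics/p3.png",np.hstack([cv2.resize(a,(400,328),interpolation=2),cv2.resize(b,(400,328),interpolation=2)]))
```

```text
14.0 [459.48218887 168.96923095  77.60749989] [ 3.14083641e+00 -3.88238307e-04  1.37138277e+00] [-0.14435045  0.14542662 -3.3705481 ]
```

View pics/p3.png

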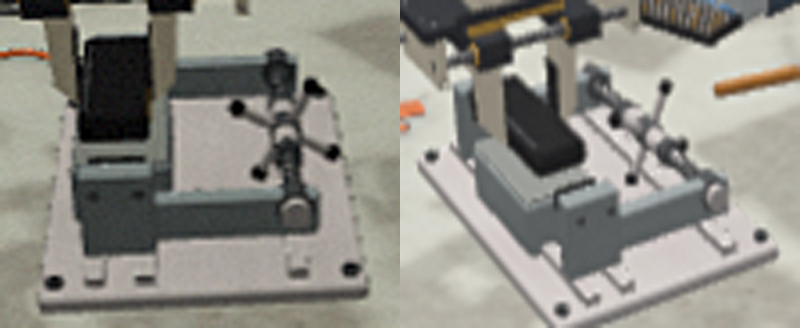

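The pack is between the jaws and over the bed in both views, roughly 17 mm above it. I'll lower and release it.

Request:
arm_command:
  gripper: [36,36,36,36,36]
  dp:
    - [-0.05,0.06,0.3]
    - [0,0,0.2]
    - [0,0,0.15]
    - [0,0,0.05]
    - [0,0,0]
  twist: [0,0,0,0,0]

```text
time: 14.72
tool_pos: [460.6, 167.4, 59.8]
tcp_rot: [3.141, -0.0, 1.371]
contact_force: [1.2, 0.2, -3.3]
grip_width: 45.0
finger_force: 30.0
```

Request:
arm_command:
  gripper: [47,50,58,62,62]
  dp:
    - [0,0,0.02]
    - [0,0,0]
    - [0,0,0]
    - [0,0,0]
    - [0,0,0]
  twist: [0,0,0,0,0]

```text
time: 15.35
tool_pos: [460.5, 167.4, 59.2]
tcp_rot: [3.141, -0.0, 1.371]
contact_force: [0.1, 0.0, -0.3]
grip_width: 62.1
finger_force: 0.0
```

Request:
arm_command:
  gripper: [62,62,62,62,62]
  dp:
    - [0,0,-0.4]
    - [0,0,-1]
    - [0,0,-1]
    - [0,0,-1]
    - [0,0,-1]
  twist: [0,0,0,0,0]

```text
time: 15.98
tool_pos: [460.4, 167.4, 170.8]
tcp_rot: [3.141, -0.0, 1.371]
contact_force: [-0.6, 0.5, -0.7]
grip_width: 62.3
finger_force: 0.0
```

Request:
arm_command:
  gripper: [20,0,0,0,0]
  dp:
    - [-0.5,0,-0.8]
    - [-1,0,0]
    - [-1,0,0]
    - [-0.5,0,0]
    - [0,0,0]
  twist: [0,0,0,0,0]

```text
time: 16.6
tool_pos: [445.7, 93.5, 189.6]
tcp_rot: [3.141, -0.0, 1.37]
contact_force: [0.6, -0.2, 0.6]
grip_width: 16.5
finger_force: 0.0
```

Run:
```python
from h import *
o=get_obs();im=capture("wrist");print(o["time"],o["tool_pos"],o["tcp_rot"])
im=im[:,:,::-1].copy();cv2.imwrite("pics/w4raw.png",im)
c=im[30:330,180:520];cv2.imwrite("pics/w4.png",cv2.resize(c,None,fx=2,fy=2,interpolation=2))
```

```text
16.6 [445.70269031  93.49296244 189.61762865] [ 3.14102930e+00 -3.83836394e-04  1.36989403e+00]
```

View pics/w4.png

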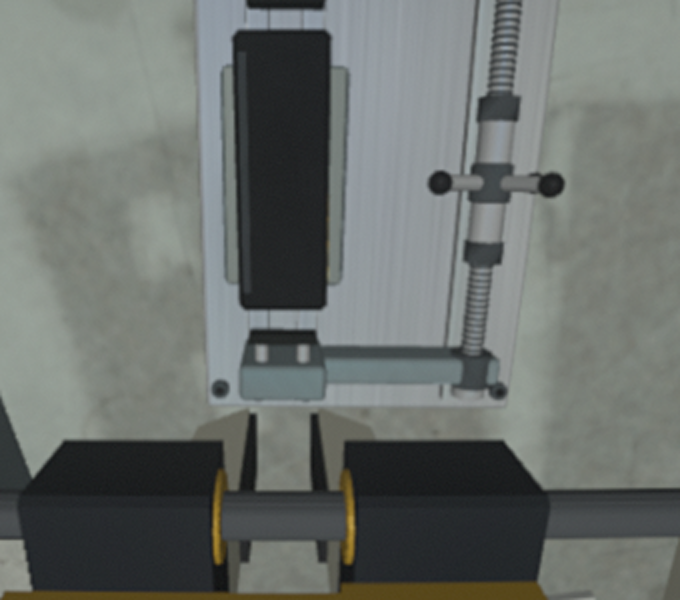

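The pack lies flat and centred on the bed, with gaps of about 10–11 mm to both pads, so the sleeve is at 0.5. The balls are at full-image pixels (400,121) and (455.5,122). Next I'll locate the sleeve.

Run:
```python
from h import *
o=get_obs();C=cam("wrist",o)
# centre of the sleeve from balls, hub px (crop 491,182 top of hub ~z60) 
for uv,z,dx in(((400,121),64.6,-31.4),((455.5,122),78.4,17.6),((425.5,121),60,0)):
    q=onz(C,[uv],z)[0];print(q[:2],q[:2]-dx*np.array([np.cos(-.2),np.sin(-.2)]))
im=cv2.imread("pics/w4raw.png");b=blob(im,(322,115),70)
f=lambda v:abs(mask(C,box(v[0],v[1],v[2],46,130,55,74))-b).sum()
r=minimize(f,[461,167,-.2],method="Nelder-Mead",options=dict(initial_simplex=[[461,167,-.2],[465,167,-.2],[461,172,-.2],[461,167,-.15]]));print(r.x,r.fun,b.sum())
# yaw from screw line: (508,0)->(470,370) crop approx at z47
s=np.array([[508,10],[474,370]])/2+[180,30];q=onz(C,s,50);d=q[0]-q[1];print("screw yaw",np.arctan2(-d[0],d[1]),q)
```

```text
[537.16705198 153.24561644] [567.94114252 147.00739945]
[585.37897129 143.28418685] [568.12979952 146.78076707]
[563.76637235 147.98872781] [563.76637235 147.98872781]
[ 4.60539256e+02  1.69364785e+02 -1.75019645e-01] 683.3647058823528 6436.0
screw yaw -0.19241811581054002 [[583.52451401 226.0208357   50.        ]
 [548.22345932  44.83049049  50.        ]]
```

Request:
arm_command:
  gripper: [0,0,0,0,0]
  dp:
    - [0,0,0]
    - [0,0,0]
    - [0,0,0]
    - [0,0,0]
    - [0,0,0]
  twist: [-1,-1,-1,-1,-1]

```text
time: 17.27
tool_pos: [445.8, 94.7, 189.2]
tcp_rot: [3.142, -0.0, 1.811]
contact_force: [0.2, 0.4, -0.2]
grip_width: 0.8
finger_force: 0.0
```

Request:
arm_command:
  gripper: [0,0,0,0,0]
  dp:
    - [0,0,0]
    - [0,0,0]
    - [0,0,0]
    - [0,0,0]
    - [0,0,0]
  twist: [-1,-1,-1,-1,-1]

```text
time: 17.9
tool_pos: [445.8, 94.7, 189.2]
tcp_rot: [3.141, -0.0, 2.248]
contact_force: [0.7, 0.4, -0.5]
grip_width: 0.4
finger_force: 0.0
```

Request:
arm_command:
  gripper: [0,0,0,0,0]
  dp:
    - [0,0,0]
    - [0,0,0]
    - [0,0,0]
    - [0,0,0]
    - [0,0,0]
  twist: [-1,-1,-1,-1,-1]

```text
time: 18.52
tool_pos: [445.8, 94.8, 189.2]
tcp_rot: [3.141, -0.0, 2.684]
contact_force: [-0.2, -0.1, -0.0]
grip_width: 0.3
finger_force: 0.0
```

Request:
arm_command:
  gripper: [0,0,0,0,0]
  dp:
    - [0,0,0]
    - [0,0,0]
    - [0,0,0]
    - [-0.9,0.7,0]
    - [-0.9,0.7,0]
  twist: [-1,-1,-1,0,0]

```text
time: 19.15
tool_pos: [497.4, 120.5, 189.4]
tcp_rot: [3.141, 0.0, 2.943]
contact_force: [-0.2, 0.3, -0.1]
grip_width: 0.3
finger_force: 0.0
```

Request:
arm_command:
  gripper: [0,0,0,0,0]
  dp:
    - [-0.9,0.7,0.5]
    - [-0.9,0.7,0.5]
    - [-0.33,0.27,0.5]
    - [0,0,0.5]
    - [0,0,0]
  twist: [0,0,0,0,0]

```text
time: 19.77
tool_pos: [555.6, 149.4, 138.0]
tcp_rot: [-3.141, -0.003, 2.942]
contact_force: [-0.2, -1.2, 0.4]
grip_width: 0.2
finger_force: 0.0
```

Request:
arm_command:
  gripper: [0,0,0,0,0]
  dp:
    - [-0.07,0,0.6]
    - [0,0,0.8]
    - [0,0,0.7]
    - [0,0,0.5]
    - [0,0,0.24]
  twist: [0,0,0,0,0]

```text
time: 20.4
tool_pos: [558.5, 149.1, 67.6]
tcp_rot: [-3.141, -0.001, 2.942]
contact_force: [0.4, 0.0, 0.9]
grip_width: 0.7
finger_force: 0.0
```

Request:
arm_command:
  gripper: [0,0,0,0,0]
  dp:
    - [0,0,0]
    - [-0.2,0,0]
    - [-0.2,0,0]
    - [-0.2,0,0]
    - [0,0,0]
  twist: [0,0,0,0,0]

```text
time: 21.02
tool_pos: [572.9, 146.1, 68.1]
tcp_rot: [-3.141, -0.002, 2.942]
contact_force: [-4.6, -0.6, 0.4]
grip_width: 0.4
finger_force: 2.4
```

Request:
arm_command:
  gripper: [0,0,0,0,0]
  dp:
    - [-0.2,0,0]
    - [-0.14,0,0]
    - [0,0,0]
    - [0,0,-0.5]
    - [0,0,-0.7]
  twist: [0,0,0,0,0]

```text
time: 21.65
tool_pos: [583.0, 144.7, 99.5]
tcp_rot: [3.141, 0.002, 2.942]
contact_force: [-0.1, -0.3, 0.5]
grip_width: 0.4
finger_force: 0.0
```

```bash
cat > spokes.py <<'E'
from h import *
# spoke phase (mod pi/2) from the dark balls in the side view; rough search by darkness at the balls
o=get_obs();g=cv2.imread("pics/side0.png")
im=capture("side")[:,:,::-1].copy();cv2.imwrite(f"pics/s{o['time']:.2f}.png",im)
C=cam("side");gr=cv2.GaussianBlur(im.max(2),(3,3),0).astype(float)
x,y,t=462.06,165.39,-.2166;c,s=np.cos(t),np.sin(t)
def sc(a):
    L=[(108+36*np.sin(a+k*np.pi/2),47+36*np.cos(a+k*np.pi/2)) for k in range(4)]
    q=proj(C,[(x+c*l[0],y+s*l[0],l[1]) for l in L]).astype(np.float32)
    return cv2.remap(gr.astype(np.float32),q[:,:1].copy(),q[:,1:].copy(),1).clip(0,140).sum()
A=np.arange(0,np.pi/2,.02);v=[sc(a) for a in A];i=np.argsort(v)[:4];print("phase",A[i],np.round([v[j] for j in i]),"max",max(v))
print(o["time"],o["tool_pos"],o["contact_force"])
d=o["tool_pos"][:2]-[567,147];print("c",d@[.98,-.2],"off y",d@[.2,.98])
E
python3 spokes.py
```

```text
phase [0.96 0.98 0.94 0.92] [151. 152. 153. 156.] max 560.0
21.65 [582.96033185 144.67197491  99.51756428] [-0.12172125 -0.26205633  0.48591449]
c 16.106730227248658 off y 0.910601779677281
```

Request:
arm_command:
  gripper: [0,0,0,0,0]
  dp:
    - [0.5,0,-0.1]
    - [0.9,0,0]
    - [0.9,0,0]
    - [0.1,0,0.5]
    - [0,0,0.5]
  twist: [0,0,0,0,0]

```text
time: 22.32
tool_pos: [523.2, 156.6, 74.9]
tcp_rot: [3.141, 0.001, 2.942]
contact_force: [0.6, -0.1, -0.9]
grip_width: 0.5
finger_force: 0.0
```

Request:
arm_command:
  gripper: [0,0,0,0,0]
  dp:
    - [0,0,0.4]
    - [-0.3,0,0]
    - [-0.35,0,0]
    - [-0.35,0,0]
    - [-0.35,0,0]
  twist: [0,0,0,0,0]

```text
time: 22.95
tool_pos: [555.7, 149.2, 65.8]
tcp_rot: [-3.14, -0.003, 2.942]
contact_force: [-5.1, -1.4, 2.2]
grip_width: 0.3
finger_force: 3.1
```

Request:
arm_command:
  gripper: [0,0,0,0,0]
  dp:
    - [-0.35,0,0]
    - [-0.3,0,0]
    - [-0.2,0,0]
    - [-0.1,0,0]
    - [0,0,0]
  twist: [0,0,0,0,0]

```text
time: 23.58
tool_pos: [579.6, 144.8, 65.8]
tcp_rot: [-3.141, -0.001, 2.942]
contact_force: [-3.8, -1.0, 2.6]
grip_width: 0.5
finger_force: 2.0
```

```bash
python3 spokes.py
```

```text
phase [0.98 0.96 1.   0.94] [146. 151. 152. 161.] max 525.6406
23.575 [579.56109026 144.81710071  65.79532958] [-3.82029108 -0.98121454  2.57664066]
c 12.746448310708466 off y 0.3729767505650072
```

Request:
arm_command:
  gripper: [0,0,0,0,0]
  dp:
    - [0,0,-0.7]
    - [0,0,-0.8]
    - [0.6,0,0]
    - [0.9,0,0]
    - [0.8,0,0.2]
  twist: [0,0,0,0,0]

```text
time: 24.25
tool_pos: [524.1, 156.9, 100.2]
tcp_rot: [3.14, 0.004, 2.942]
contact_force: [-0.4, -0.3, 0.5]
grip_width: 0.6
finger_force: 0.0
```

Request:
arm_command:
  gripper: [0,0,0,0,0]
  dp:
    - [0,0,0.6]
    - [0,0,0.5]
    - [0,0,0.15]
    - [-0.3,0,0]
    - [-0.35,0,0]
  twist: [0,0,0,0,0]

```text
time: 24.88
tool_pos: [537.7, 152.9, 66.8]
tcp_rot: [-3.14, -0.005, 2.942]
contact_force: [-8.8, -1.2, 4.6]
grip_width: 0.4
finger_force: 4.5
```

Request:
arm_command:
  gripper: [0,0,0,0,0]
  dp:
    - [-0.35,0,0]
    - [-0.35,0,0]
    - [-0.35,0,0]
    - [-0.3,0,0]
    - [-0.25,0,0]
  twist: [0,0,0,0,0]

```text
time: 25.5
tool_pos: [576.9, 144.9, 66.5]
tcp_rot: [-3.14, -0.005, 2.942]
contact_force: [-4.8, -0.3, 1.8]
grip_width: 0.6
finger_force: 2.9
```

Request:
arm_command:
  gripper: [0,0,0,0,0]
  dp:
    - [-0.1,0,0]
    - [0,0,0]
    - [0,0,-0.7]
    - [0,0,-0.8]
    - [0,0,0]
  twist: [0,0,0,0,0]

```text
time: 26.12
tool_pos: [583.0, 145.2, 107.5]
tcp_rot: [3.139, 0.007, 2.942]
contact_force: [0.5, -0.1, -1.3]
grip_width: 0.5
finger_force: 0.0
```

```bash
python3 spokes.py
```

```text
phase [0.96 0.98 0.94 0.92] [139. 140. 142. 145.] max 560.0
26.125 [583.00291056 145.16753509 107.52757189] [ 0.52383481 -0.06491782 -1.29470721]
c 16.04934533045768 off y 1.4047664997029765
```

Request:
arm_command:
  gripper: [0,0,0,0,0]
  dp:
    - [0.6,0,0]
    - [0.9,0,0]
    - [0.9,0,0.1]
    - [0,0,0.6]
    - [0,0,0.5]
  twist: [0,0,0,0,0]

```text
time: 26.8
tool_pos: [522.3, 156.7, 73.3]
tcp_rot: [3.141, 0.0, 2.942]
contact_force: [0.7, 0.1, 0.4]
grip_width: 0.6
finger_force: 0.0
```

Request:
arm_command:
  gripper: [0,0,0,0,0]
  dp:
    - [0,0,0.3]
    - [-0.3,0,0]
    - [-0.35,0,0]
    - [-0.35,0,0]
    - [-0.35,0,0]
  twist: [0,0,0,0,0]

```text
time: 27.42
tool_pos: [554.5, 149.5, 67.1]
tcp_rot: [-3.141, -0.002, 2.942]
contact_force: [-5.0, -1.7, 2.9]
grip_width: 0.4
finger_force: 2.7
```

Request:
arm_command:
  gripper: [0,0,0,0,0]
  dp:
    - [-0.35,0,0]
    - [-0.3,0,0]
    - [-0.25,0,0]
    - [-0.1,0,0]
    - [0,0,0]
  twist: [0,0,0,0,0]

```text
time: 28.05
tool_pos: [579.4, 144.8, 67.1]
tcp_rot: [-3.141, -0.001, 2.942]
contact_force: [-4.0, 0.2, 1.5]
grip_width: 0.6
finger_force: 2.3
```

Request:
arm_command:
  gripper: [0,0,0,0,0]
  dp:
    - [0,0,-0.7]
    - [0,0,-0.8]
    - [0,0,0]
    - [0,0,0]
    - [0,0,0]
  twist: [0,0,0,0,0]

```text
time: 28.68
tool_pos: [579.1, 145.1, 103.9]
tcp_rot: [-3.141, -0.001, 2.942]
contact_force: [-0.6, 0.5, -0.3]
grip_width: 0.2
finger_force: 0.0
```

```bash
python3 spokes.py
python3 - <<'E'
from h import *
im=capture("wrist")[:,:,::-1];cv2.imwrite("pics/w5.png",im)
E
```

```text
phase [0.92 0.9  0.94 0.96] [135. 138. 145. 154.] max 560.0
28.675 [579.14103492 145.06167169 103.89339772] [-0.55329546  0.45282724 -0.30653004]
c 12.285879877926108 off y 0.5286452433996905
```

View pics/w5.png

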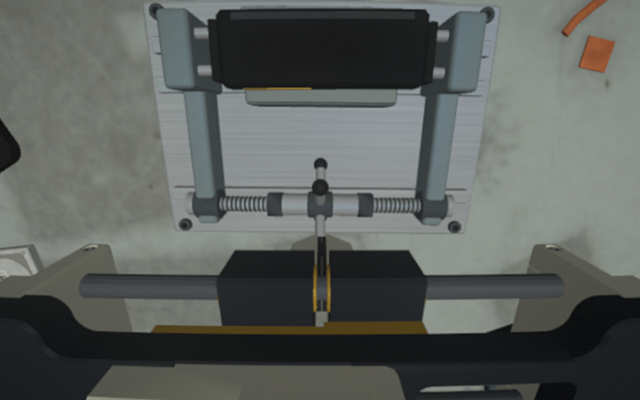

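Both pads now touch the pack and the sleeve is at about 5.63 (wrist view: pad faces at columns 217 and 432, and pins still almost fully visible). Last short push, in two steps.

Request:
arm_command:
  gripper: [0,0,0,0,0]
  dp:
    - [0.6,0,0]
    - [0.9,0,0]
    - [0.75,0,0.1]
    - [0,0,0.6]
    - [0,0,0.5]
  twist: [0,0,0,0,0]

```text
time: 29.4
tool_pos: [524.7, 156.1, 73.3]
tcp_rot: [-3.142, 0.0, 2.942]
contact_force: [-0.7, 0.1, -0.8]
grip_width: 0.8
finger_force: 0.0
```

Request:
arm_command:
  gripper: [0,0,0,0,0]
  dp:
    - [0,0,0.28]
    - [-0.3,0,0]
    - [-0.35,0,0]
    - [-0.35,0,0]
    - [-0.3,0,0]
  twist: [0,0,0,0,0]

```text
time: 30.02
tool_pos: [555.7, 149.2, 67.6]
tcp_rot: [-3.14, -0.003, 2.942]
contact_force: [-6.2, -2.2, 3.1]
grip_width: 0.5
finger_force: 3.1
```

Request:
arm_command:
  gripper: [0,0,0,0,0]
  dp:
    - [-0.2,0,0]
    - [-0.1,0,0]
    - [0,0,0]
    - [0,0,0]
    - [0,0,0]
  twist: [0,0,0,0,0]

```text
time: 30.65
tool_pos: [562.2, 147.9, 67.1]
tcp_rot: [-3.14, -0.004, 2.942]
contact_force: [-6.6, -0.8, 0.4]
grip_width: 0.4
finger_force: 3.2
```

```bash
python3 spokes.py
```

```text
phase [0.36 0.34 0.38 0.32] [211. 213. 218. 223.] max 519.0664
30.65 [562.16240684 147.864453    67.05097007] [-6.57422716 -0.80306453  0.39103235]
c -4.913731899453012 off y -0.12035469402590139
```

Request:
arm_command:
  gripper: [0,0,0,0,0]
  dp:
    - [-0.15,0,0]
    - [0,0,0]
    - [0.1,0,0]
    - [0,0,-0.7]
    - [0,0,-0.8]
  twist: [0,0,0,0,0]

```text
time: 31.32
tool_pos: [565.7, 148.0, 105.7]
tcp_rot: [3.141, 0.001, 2.942]
contact_force: [-0.6, 0.4, -0.5]
grip_width: 0.6
finger_force: 0.0
```

Request:
arm_command:
  gripper: [0,0,0,0,0]
  dp:
    - [0,0,-0.5]
    - [-0.6,0,0]
    - [-0.6,0,0]
    - [0,0,0]
    - [0,0,0]
  twist: [0,0,0,0,0]

```text
time: 31.95
tool_pos: [593.7, 142.2, 117.3]
tcp_rot: [-3.142, -0.001, 2.942]
contact_force: [-0.6, -0.7, -0.5]
grip_width: 0.5
finger_force: 0.0
```

```bash
python3 spokes.py
python3 - <<'E'
from h import *
im=capture("wrist")[:,:,::-1];cv2.imwrite("pics/w6r.png",im)
cv2.imwrite("pics/w6.png",cv2.resize(im[0:250,120:520],None,fx=2,fy=2,interpolation=2))
E
```

```text
phase [0.52 0.54 0.5  0.56] [171. 174. 176. 179.] max 482.36328
31.95 [593.69115744 142.1791023  117.30752116] [-0.593095   -0.66337603 -0.53247471]
c 27.121513834873593 off y 0.6137517399906421
```

View pics/w6.png

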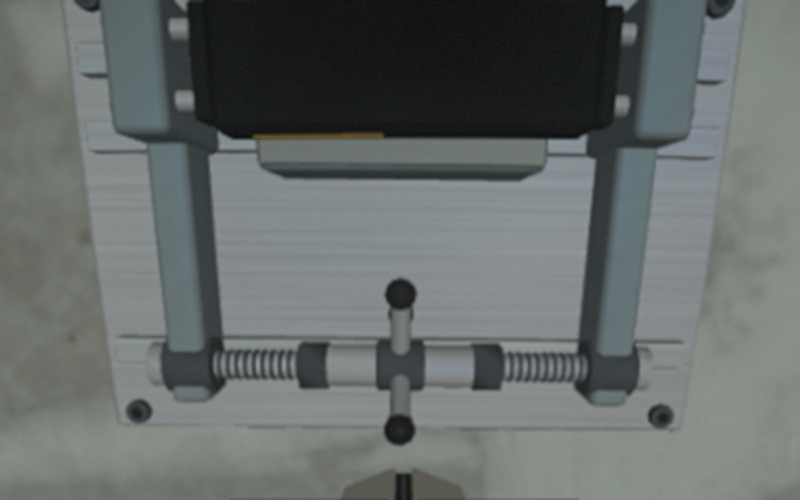

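The sleeve phase reads 0.52, so the angle is about 6.8. About 6 mm of pin shows on each side (crop columns 170–189 and 620–637), so both pads are about 4 mm in. The robot is clear, so I'm handing in.

```bash
python3 -c "
from plant import *
print(close_job())"
```

```text
the job is handed in; nothing more can be done
None
```

The battery pack is flat and centred on the bed, released and clamped, with the sleeve at about 6.8 rad and both pads pressed in about 4 mm; the disk drive and fan were not touched, and the job was handed in at about 32 s.

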